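# Lock the shaker and hold its tube block square in the fence corner for screwing down

## Task

Help me fit the tube block to the shaker. First swing the lock lever on the shaker's front deck over to the right into the notch by the shut padlock, so that the platform cannot float; only then pick up the loose machined tube block from the worktop, set it flat on the platform with a long side along the long back fence, and press it firmly into the corner so that it bears on both fences at once. Do not let go: finish with the gripper still on the block, pressing it into the corner, while I put in its screws, and leave the other things where they are.

Things in the scene. Friction and masses are not known exactly. Their poses are not given: they have to be found in the camera images.
- lock_lever (a joint): steel lever on the shaker's front deck, swings level, anticlockwise from above as the value (rad) grows. 0 = stop at the notch by the open padlock, pointing front left (platform floats); 1.2 = stop at the notch by the shut padlock, front right (locked; counts from 1.15). An over-centre spring holds it at either stop (4 N at the knob) and draws it on past mid-throw (0.6). Starts at 0
- lever_knob (a point): centre of the top of the lever's black upright knob, 14 mm across, 36 mm tall, 52 mm from the pivot axis. Its top is 113 mm above the worktop; its foot is 77 mm above it, on the level steel arm (12 mm wide)
- lever_pivot (a point): on the lever's upright pivot axis at the deck's surface, 62 mm above the worktop; axes: x to the shaker's back, y to its left, z up. The shaker is a white and grey housing, 214 x 174 mm, fixed to the worktop; the pivot lies 72 mm behind its front edge, midway across
- fence_corner (a point): inner corner of the fences at the platform's top, 80 mm above the worktop; x to the shaker's back, y to its left, z up. The dark platform (110 x 150 mm) runs from it 95 mm to -x, 130 mm to -y; the lever pivot is 117 mm off in -x, 55 mm in -y. Unlocked, a light push shifts the platform 3 mm; locked by its pin, under 2 mm. A block that is home has its centre 23 mm from the corner in -x, 42 mm in -y
- fence_back: long fence: bright steel bar along the platform's back, 120 mm long, 10 mm thick, 10 mm high; its working face looks to the shaker's front (-x). Origin: in that face at the platform's surface, 50 mm from the corner; axes as the shaker's
- fence_left: short fence: bright steel bar at the platform's left end, 58 mm long, 10 mm thick, 10 mm high; its working face looks to the right (-y). Origin: in that face at the platform's surface, 31 mm in front of the corner; axes as the shaker's
- tube_block: loose machined, bare metal block, 46 mm (its x) by 84 mm (its y) by 45 mm high, 0.3 to 0.5 kg, six wells in its top and a screw hole near each end; either end may go left; it slides on platform and fences with friction 0.25. Origin: centre of the underside, z up. Grasp it across the 46 mm; the fences are 10 mm high, so fingertips 15 mm or more above its underside clear them
- slide_box: dark green slide box, 86 x 165 x 34 mm, lying behind the block's place: leave it alone. Origin: centre of the underside
- timer: white dial timer on a foot, 104 mm high, at the back right: leave it alone. Origin: centre of the underside
- pipettor: pipettor lying across the front of the worktop before the shaker, 256 mm long, 27 mm high: leave it alone. Origin: centre of the underside
- stain_1: capped stain bottle, 60 mm across and 145 mm high, leftmost of the row behind the shaker: leave it alone. Origin: centre of the underside

How it is judged:
By the outcome, as a careful person would: the job done as asked, in the order asked, and still so for the second after the job is handed in, while the arm keeps its last pose, push and grip.
It also fails if it takes over 72 s, if anything falls off the work surface, if the arm or the gripper's body presses on something with over 40 N, if the wrist force passes 120 N, or if a joint passes its speed limit or range.

## Robot

A 6-joint arm with a two-finger parallel gripper is mounted at the origin on a cart in front of the work surface, level with it; the furniture and walls round the work are solid. World frame = base frame: x ahead of the robot, y to its left, z up, the work surface at z = 0. Lengths are in mm, angles in rad, forces in N, time in s.
With the tool pointing down it reaches from about 275 to 750 mm from the base axis. Payload 10.2 kg.
Tool frame: the origin (TCP) lies at the very end of the fingers, on their centre line; the grasp point (between the pads) lies 19 mm behind it (ctrl.tcp_to_grasp is the distance from the TCP to the grasp point, in mm); z points along the fingers, x is the direction in which the jaws open and shut, and the axes are right-handed (so a half turn about z gives the same grasp; the last joint's range is limited). The gripper opens to 85 mm and grips with 20 to 120 N. Pads are 22 mm wide; open, the fingers measure 114 mm over their backs; the gripper's body (76 mm by 85 mm) begins 54 mm behind the grasp point. The pads swing forward as they close: fully open they stand 13 mm farther back than shut.
Start: joints at [-1.356, 0.313, 1.498, -0, 1.331, -0.223], TCP at [222.561, -475.497, 231.294] pointing down, gripper open.
Joint ranges: [-2.94, 2.94], [-0.97, 2.17], [0.19, 2.56], [-1.23, 4.37], [0.02, 3.11], [-2.88, 2.88]. Speed limits (rad/s): [2.39, 2.39, 3.01, 3.14, 3.14, 3.14].

## Interface

Orientations are given as a unit quaternion [w, x, y, z].
In Python, from rig import monitor, vision, order, ctrl gives the robot as it stands. The module is installed in compiled form; this text tells all that it offers.
- The arm moves only by the shell command python3 -m pendant 'ROWS' [FORCE]. ROWS is JSON, a list that holds one entry, the list of rows, each a list of 5 numbers: the closure, from -1 (fully open) to 1 (shut), then the shift along the world's x, y, z in m, then the turn about the world's z in degrees. In form: [[[fingers, dx, dy, dz, spin], ...]]. A call has 1 to 20 rows; each row is the pose to reach, as a shift and turn from the pose commanded when the call began; what a row does not reach only later rows make up. A row lasts 1/10 s, in which the tool goes at most 50 mm and 8.59 degrees, less where a joint would pass 70% of its speed; a pose out of reach is approached as far as the arm can. A call with a gripper value outside its range is refused whole. The fingers move at their own pace and stop on an object; FORCE is the grip in N (left out, the last holds). Time passes only in rows, so rows that repeat a pose let the fingers close. It gives the time, the measured TCP pose, the force and the opening at its end, in the units of the state.
- monitor.sense(): the state, without advancing time (a new reading comes with each control period).
- vision.capture(name): name is "side" or "top"; returns (picture, depth): 400x640x3 uint8, red, green, blue; 400x640 float32, mm along the optical axis (not along the pixel's ray), 0 where there is no reading.
- vision.camera_info(name): a dict with "fov_y" (degrees; the focal length in pixels is half the picture's height over the tangent of half this angle, whatever the lens; pixels are square), "cx", "cy" (the principal point, pixels), "R" (3x3) and "t" (3): a world point X has camera coordinates R X + t. Camera axes: x right, y down, z forward; pixel columns grow to the right and rows downward; lengths in mm; the calibration is good to about 2 mm. A picture is of the moment at which its call begins. camera_info takes no time and is no camera call.
- order.finish_job(): hands the job in, once; it reports no verdict.
The state is a dict: "time_s": time; "joints": joint angles; "dq": joint speeds; "tau": joint torques, N m; "eef_pos": TCP position; "ee_rot": TCP orientation; "force": force on the tool from outside, world axes, zero at the start; "wrist_torque": the same for the moment, N m; "grip_width": opening from 0.0 (shut) to 1.0 (fully open).
Only numpy, scipy, OpenCV 4.12 (cv2) and the standard library are available. Lean on these libraries where they do the work, as an engineer would, in place of code of your own. Each camera call takes 0.05 s, during which the arm holds its last target.

## Working session

There is one attempt and no reset: what is moved stays moved. The work goes in short steps, Python scripts to look and compute and a shell command to move; the robot and the scene stay as the last step left them, time stands still between calls to the robot, and variables do not carry over. Pictures are saved under pics/ and viewed, and the job is handed in when it is done.

```bash
mkdir -p pics; ls
python3 - <<'E'
from rig import monitor, vision
import cv2,numpy as np
print(monitor.sense())
for n in("side","top"):
    p,d=vision.capture(n); cv2.imwrite(f"pics/{n}0.png",p[:,:,::-1]); np.savez(f"{n}0.npz",p=p,d=d)
    print(n,vision.camera_info(n))
E
```

```text
pics
{'time_s': 0.0, 'joints': array([-1.35641268e+00,  3.13491179e-01,  1.49845276e+00, -1.63522965e-05,
        1.33099232e+00, -2.23375301e-01]), 'dq': array([-0.00034576,  0.0002422 , -0.00019383, -0.0008801 , -0.00022821,
        0.00084654]), 'tau': array([-1.98078909e-03, -4.12275267e+01, -2.59742135e+01, -3.27218886e-04,
        4.15966962e-03,  3.49137338e-05]), 'eef_pos': array([ 222.49325256, -475.23475784,  230.70810494]), 'ee_rot': array([-4.71577171e-04,  8.43775352e-01, -5.36696101e-01, -4.78535811e-04]), 'force': array([ 0.62630848,  0.27910684, -0.42940139]), 'wrist_torque': array([ 0.03833386,  0.04323145, -0.04831846]), 'grip_width': 0.9977036125627369}
side {'fov_y': 44.50291714294102, 'cx': 326.33813429322146, 'cy': 202.09662055429487, 'R': array([[-0.24315303, -0.96970856, -0.02327905],
       [-0.39784808,  0.12159011, -0.90935843],
       [ 0.88464315, -0.21185173, -0.4153617 ]]), 't': array([ 38.09682419, 337.91855331, 892.17824853])}
top {'fov_y': 56.9978591926465, 'cx': 320.326709471785, 'cy': 199.95958616150597, 'R': array([[-0.01754304, -0.9998259 ,  0.00635674],
       [-0.99218389,  0.01662266, -0.12367222],
       [ 0.12354503, -0.00847664, -0.99230276]]), 't': array([-112.07259397,  578.86992407,  986.14237408])}
```

View pics/top0.png

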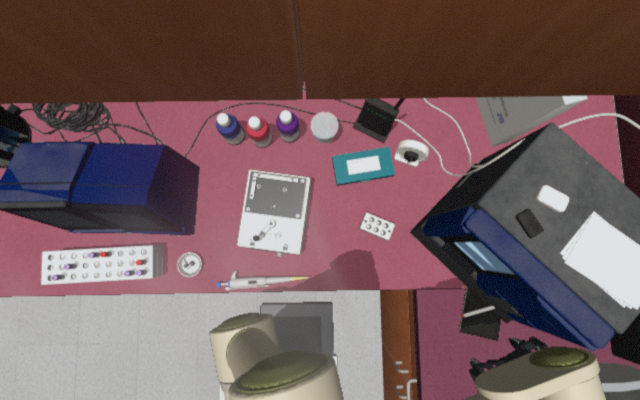

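View pics/side0.png

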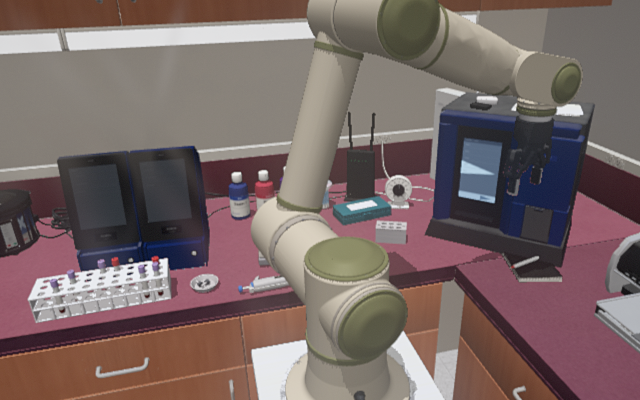

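The top view shows the shaker near (275,212), its lever near (265,232), the block near (378,226) and the slide box at (363,166). I'll enlarge these areas next.

Run:
```python
import cv2,numpy as np
p=np.load("top0.npz")['p'][:,:,::-1]
cv2.imwrite("pics/shk.png",cv2.resize(p[160:262,225:325],None,fx=5.8,fy=5.8,interpolation=cv2.INTER_CUBIC))
cv2.imwrite("pics/blk.png",cv2.resize(p[205:245,350:405],None,fx=12,fy=12,interpolation=cv2.INTER_CUBIC))
```

```text
(no output)
```

View pics/shk.png

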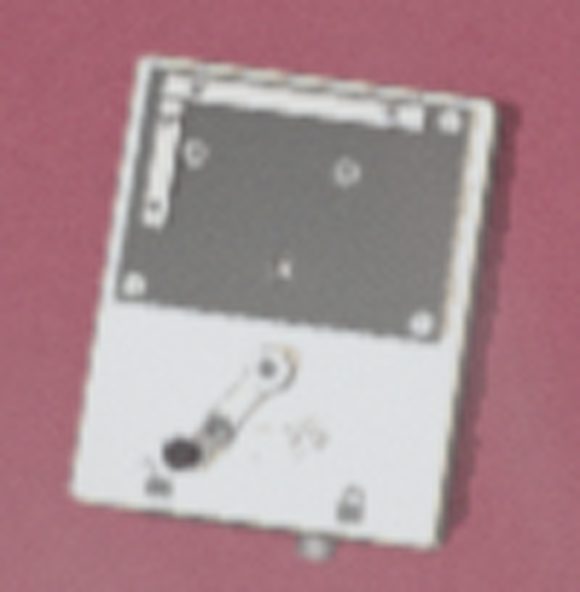

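View pics/blk.png

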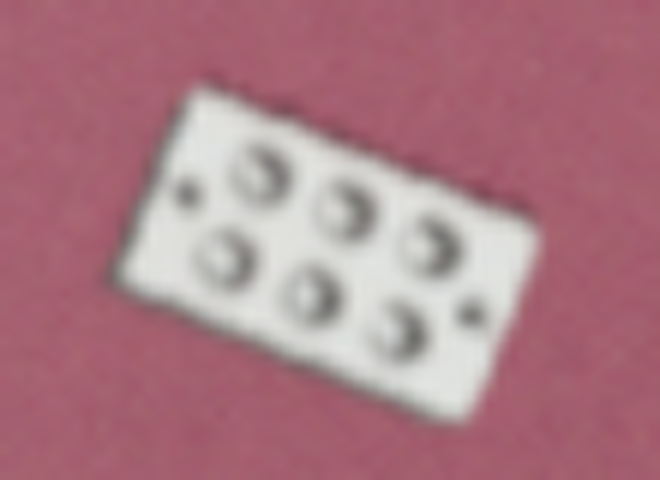

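```bash
cat > h.py <<'E'
import numpy as np,cv2
from rig import vision
def ray(n,u,v,z):
    c=vision.camera_info(n); f=200/np.tan(np.radians(c['fov_y']/2))
    R=np.array(c['R']);t=np.array(c['t']); o=-R.T@t
    d=R.T@np.array([(u-c['cx'])/f,(v-c['cy'])/f,1.])
    return (o+d*(z-o[2])/d[2])
def proj(n,X):
    c=vision.camera_info(n); f=200/np.tan(np.radians(c['fov_y']/2))
    q=np.array(c['R'])@np.array(X)+c['t']; return np.array([f*q[0]/q[2]+c['cx'],f*q[1]/q[2]+c['cy']])
E
python3 - <<'E'
from h import *
p=np.load("top0.npz")['p']; d=np.load("top0.npz")['d']
def z(u,v,s=5.8,o=(225,160)): return ((u+.5)/s-.5+o[0],(v+.5)/s-.5+o[1])
def R(u,v,zz): return ray("top",*z(u,v),zz)[:2]
print("pivot",R(267,369,80),"knob",R(182,452,113))
q=[R(150,65,80),R(475,105,80),R(440,340,80),R(115,300,80)]; print("plat",np.round(q,1))
h=[R(140,57,62),R(495,98,62),R(440,546,62),R(72,497,62)]; print("hous",np.round(h,1))
# block: mask
hsv=cv2.cvtColor(p,cv2.COLOR_RGB2HSV); m=((hsv[...,1]<50)).astype(np.uint8)
def rect(m,x0,y0,x1,y1,zz):
    mm=np.zeros_like(m); mm[y0:y1,x0:x1]=m[y0:y1,x0:x1]
    cs,_=cv2.findContours(mm,cv2.RETR_EXTERNAL,cv2.CHAIN_APPROX_NONE); c=max(cs,key=cv2.contourArea)
    P=np.array([ray("top",a,b,zz)[:2] for a,b in c[:,0,:]],np.float32)
    return cv2.minAreaRect(P)
print("block",rect(m,350,205,405,245,45)); print("house",rect(m,225,160,325,262,62))
for n,(a,b,zz) in dict(blkL=(120,278,45),blkT=(200,85,45),blkR=(540,225,45),blkB=(460,422,45)).items():
    print(n,ray("top",*z(a,b,12,(350,205)),zz)[:2])
for px in [(378,227),(270,200),(285,235),(363,166)]: print(px,d[px[1],px[0]], [ (lambda c: None)(0)])
E
```

```text
pivot [511.93920975  10.33250121] knob [474.27263029  43.21270134]
plat [[653.3  64.2]
 [632.1 -85.6]
 [523.8 -68.3]
 [544.6  79.5]]
hous [[661.   72.2]
 [638.6 -94.6]
 [430.7 -66.4]
 [455.9 102. ]]
block ((501.7191162109375, -274.3497619628906), (87.77405548095703, 50.902225494384766), 66.33292388916016)
house ((540.1388549804688, 3.7879791259765625), (174.8321075439453, 222.9905242919922), 81.35216522216797)
blkL [ 497.71459459 -227.53520567]
blkT [ 541.42834121 -247.18544186]
blkR [ 508.11402061 -323.63664412]
blkB [ 463.83176565 -303.59744007]
(378, 227) 1004.3544 [None]
(270, 200) 974.889 [None]
(285, 235) 980.4365 [None]
(363, 166) 1033.0923 [None]
```

```bash
python3 -m pendant '[[[0.4,0.2515,0.519,-0.04,-33],[0.4,0.2515,0.519,-0.04,-33],[0.4,0.2515,0.519,-0.04,-33],[0.4,0.2515,0.519,-0.04,-33],[0.4,0.2515,0.519,-0.04,-33],[0.4,0.2515,0.519,-0.04,-33],[0.4,0.2515,0.519,-0.04,-33],[0.4,0.2515,0.519,-0.04,-33],[0.4,0.2515,0.519,-0.04,-33],[0.4,0.2515,0.519,-0.04,-33],[0.4,0.2515,0.519,-0.04,-33],[0.4,0.2515,0.519,-0.04,-33],[0.4,0.2515,0.519,-0.08,-33],[0.4,0.2515,0.519,-0.08,-33],[0.4,0.2515,0.519,-0.08,-33]]]' 40
python3 - <<'E'
from h import *
for n in("side","top"):
    p,d=vision.capture(n); cv2.imwrite(f"pics/{n}1.png",p[:,:,::-1])
E
```

```text
time_s: 1.6
eef_pos: [473.8, 43.2, 151.6]
ee_rot: [-0.0, -0.656, 0.754, 0.001]
force: [0.3, -1.0, -0.2]
grip_width: 0.298
```

View pics/top1.png

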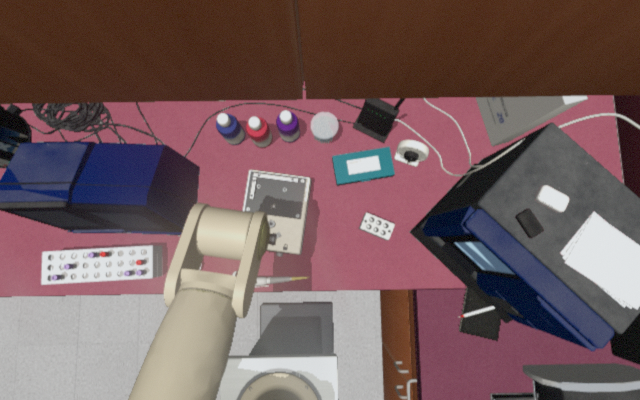

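View pics/side1.png

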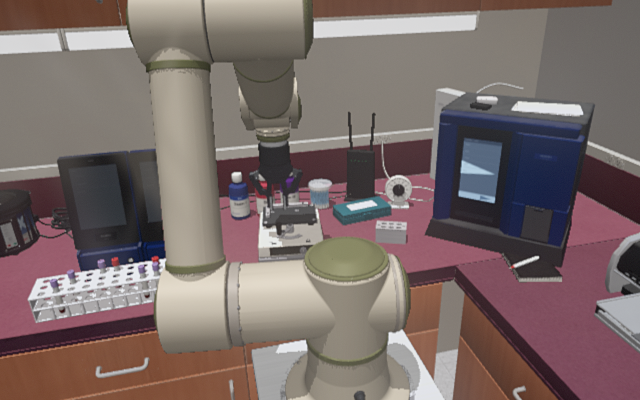

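The side view now shows the gripper at (275,185) above the shaker, with the knob under it. I'll zoom in to check alignment.

Run:
```python
from h import *
p=cv2.imread("pics/side1.png")
cv2.imwrite("pics/s1z.png",cv2.resize(p[160:265,225:345],None,fx=5.5,fy=5.5,interpolation=cv2.INTER_CUBIC))
for n,X in dict(knob=(474,43.5,113),foot=(474,43.5,77),tcp=(473.8,43.2,151.6)).items():
    a=proj("side",X); print(n,(a-[225,160])*5.5)
```

```text
knob [296.13685756 342.62125054]
foot [300.98548133 410.60050403]
tcp [291.52035636 268.00680106]
```

View pics/s1z.png

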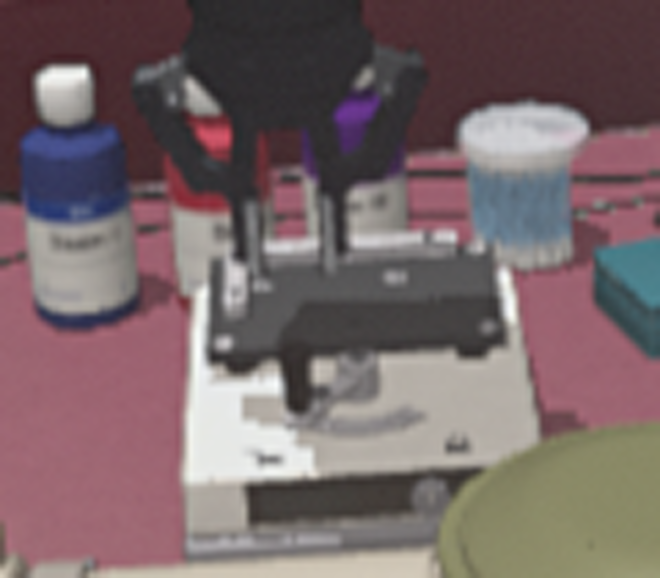

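```bash
python3 -m pendant '[[[0.4,0,0,-0.03,0],[0.4,0,0,-0.05,0],[0.4,0,0,-0.066,0],[0.4,0,0,-0.066,0],[0.4,0,0,-0.066,0]]]'
python3 -c "
from h import *
p,d=vision.capture('side');cv2.imwrite('pics/s2z.png',cv2.resize(p[160:265,225:345,::-1],None,fx=5.5,fy=5.5,interpolation=cv2.INTER_CUBIC))"
```

```text
time_s: 2.2
eef_pos: [474.8, 43.0, 86.6]
ee_rot: [0.001, -0.656, 0.754, -0.001]
force: [-0.6, 0.5, 0.8]
grip_width: 0.299
```

View pics/s2z.png

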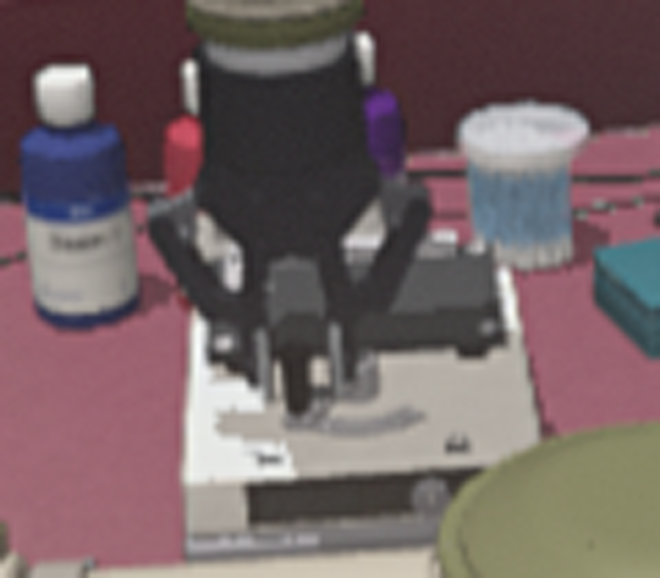

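The knob at (295,380) is caged between the fingertips at (262,390) and (340,390), so I can sweep the arc.

```bash
python3 -m pendant '[[[0.4,-0.003,-0.004,0,0],[0.4,-0.006,-0.008,0,0],[0.4,-0.0085,-0.013,0,0],[0.4,-0.0105,-0.018,0,0],[0.4,-0.012,-0.023,0,0],[0.4,-0.013,-0.028,0,0],[0.4,-0.0135,-0.033,0,0],[0.4,-0.0135,-0.038,0,0],[0.4,-0.013,-0.043,0,0],[0.4,-0.012,-0.048,0,0],[0.4,-0.010,-0.053,0,0],[0.4,-0.008,-0.058,0,0],[0.4,-0.007,-0.062,0,0],[0.4,-0.007,-0.062,0,0]]]'
python3 -c "
from h import *
p,d=vision.capture('side');cv2.imwrite('pics/s3z.png',cv2.resize(p[160:265,225:345,::-1],None,fx=5.5,fy=5.5,interpolation=cv2.INTER_CUBIC))"
```

```text
time_s: 3.65
eef_pos: [467.1, -18.7, 85.2]
ee_rot: [0.0, -0.656, 0.754, 0.0]
force: [-0.2, 0.3, -0.5]
grip_width: 0.303
```

View pics/s3z.png

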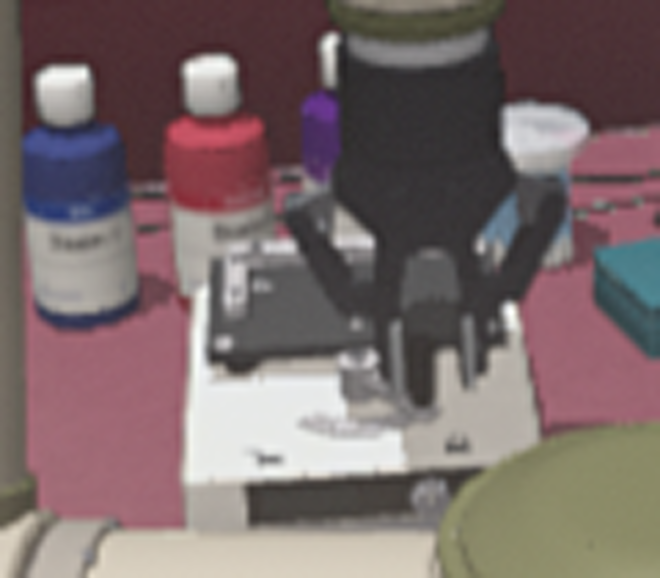

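```bash
python3 -m pendant '[[[0.4,0.001,-0.002,0,0],[0.4,0.0015,-0.003,0,0],[0.4,0.0015,-0.003,0,0]]]'; python3 -m pendant '[[[0.4,0.0005,-0.001,0,0],[0.4,0.0005,-0.001,0,0]]]'
```

```text
time_s: 4.0
eef_pos: [467.2, -19.4, 85.0]
ee_rot: [0.0, -0.657, 0.754, 0.003]
force: [-5.6, 13.9, 5.8]
grip_width: 0.301
time_s: 4.2
eef_pos: [467.2, -19.6, 84.9]
ee_rot: [0.0, -0.657, 0.754, 0.004]
force: [-6.6, 16.5, 7.7]
grip_width: 0.298
```

```bash
python3 -m pendant '[[[0.4,-0.003,0.007,0,0],[0.4,-0.003,0.007,0.04,0],[0.4,-0.003,0.007,0.085,0],[-1,0.033,-0.2525,0.085,74],[-1,0.033,-0.2525,0.085,74],[-1,0.033,-0.2525,0.085,74],[-1,0.033,-0.2525,0.085,74],[-1,0.033,-0.2525,0.085,74],[-1,0.033,-0.2525,0.085,74],[-1,0.033,-0.2525,0.025,74],[-1,0.033,-0.2525,0.025,74],[-1,0.033,-0.2525,0.025,74],[-1,0.033,-0.2525,0.025,74]]]'
python3 -c "
from h import *
for n in ('side','top'):
  p,d=vision.capture(n);cv2.imwrite(f'pics/{n}4.png',p[:,:,::-1])
s=cv2.imread('pics/side4.png'); cv2.imwrite('pics/s4z.png',cv2.resize(s[150:270,240:440],None,fx=4,fy=4,interpolation=cv2.INTER_CUBIC))
s=cv2.imread('pics/top4.png'); cv2.imwrite('pics/t4z.png',cv2.resize(s[160:262,225:425],None,fx=4,fy=4,interpolation=cv2.INTER_CUBIC))
"
```

```text
time_s: 5.5
eef_pos: [502.0, -275.0, 109.9]
ee_rot: [-0.0, 0.978, -0.207, -0.0]
force: [-1.0, 0.5, -0.4]
grip_width: 1.003
```

View pics/s4z.png

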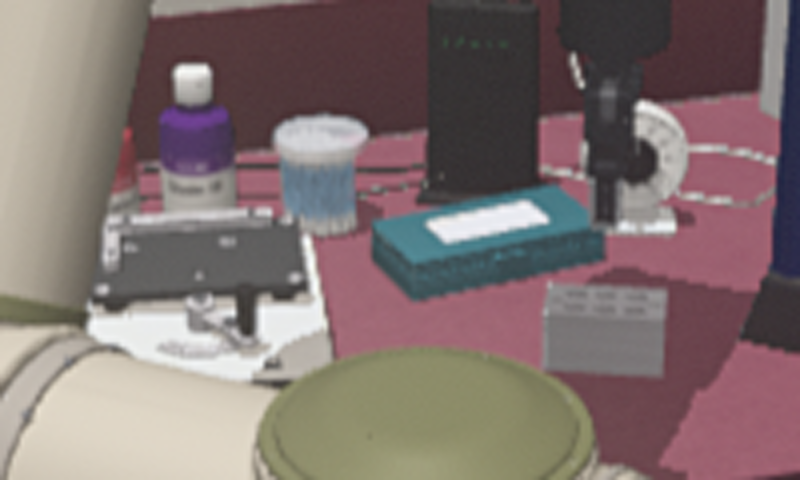

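View pics/t4z.png

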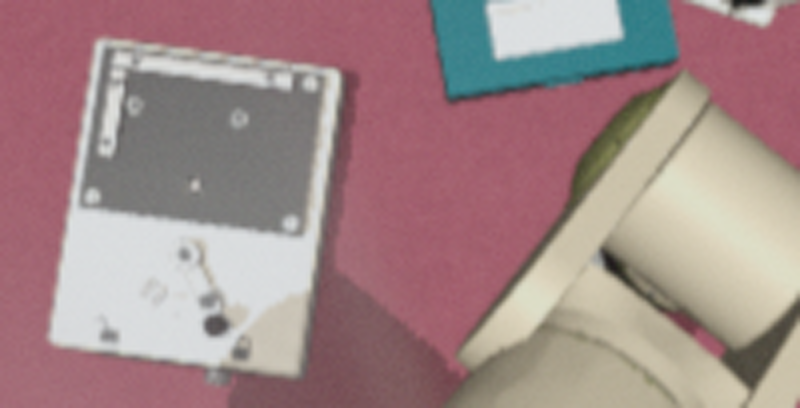

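The side view shows the block at (605,330) under the gripper. In the top view the knob is at (215,323), by the shut padlock. I'll check the lever angle and re-measure the platform corner.

```bash
python3 - <<'E'
from h import *
def z(u,v,s=4,o=(225,160)): return ((u+.5)/s-.5+o[0],(v+.5)/s-.5+o[1])
k=ray("top",*z(215,323),113)[:2]; pv=ray("top",*z(188,251),80)[:2]; print(k,pv)
x=np.array([.9903,-.1392]);y=np.array([.1392,.9903])
for P in (pv,np.array([512,8.5])):
    r=k-P; print("lever",.6+np.arctan2(-(r@y),-(r@x)),np.hypot(*r))
p=cv2.imread("pics/top4.png")
cv2.imwrite("pics/fen.png",cv2.resize(p[165:222,238:316],None,fx=10,fy=10,interpolation=cv2.INTER_CUBIC))
for n,X in dict(corner=(635.7,46.4,90),bend=(635.7-120*.1392,46.4-120*.9903,90),lend=(635.7-58*.99,46.4+58*.139,90)).items():
    print(n,(proj("top",X)-[238,165]+.5)*10-.5)
E
python3 -m pendant '[[[-1,0,0,-0.04,0],[-1,0,0,-0.07,0],[-1,0,0,-0.085,0],[-1,0,0,-0.094,0],[-1,0,0,-0.094,0]]]'
```

```text
[466.09324274 -13.42602236] [514.08490828   7.68806487]
lever 1.1541162045052564 52.43095117146279
lever 1.1852330378378322 50.87416651840979
corner [189.07636327 119.01158291]
bend [638.89162657 173.97142643]
lend [157.50357755 334.62573244]
time_s: 6.1
eef_pos: [501.9, -274.8, 15.8]
ee_rot: [-0.0, 0.978, -0.208, -0.0]
force: [0.0, 0.5, 0.1]
grip_width: 1.002
```

View pics/fen.png

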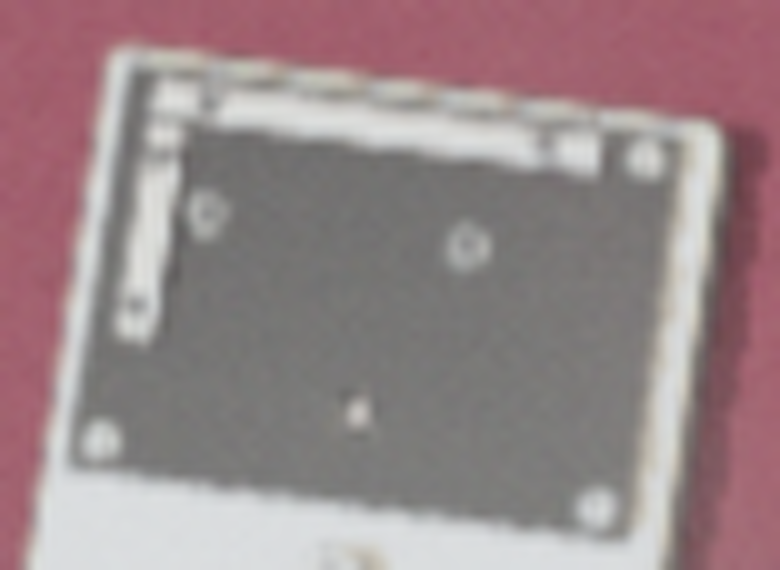

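```bash
python3 -m pendant '[[[1,0,0,0,0],[1,0,0,0,0],[1,0,0,0,0],[1,0,0,0,0],[1,0,0,0,0],[1,0,0,0,0],[1,0,0,0,0]]]' 80; python3 -m pendant '[[[1,0,0,0.03,0],[1,0,0,0.07,0],[1,0,0,0.12,0],[1,0,0,0.16,0],[1,0,0,0.16,0]]]'
python3 -c "
from h import *
for n in ('side','top'):
  p,d=vision.capture(n);cv2.imwrite(f'pics/{n}5.png',p[:,:,::-1])
s=cv2.imread('pics/side5.png'); cv2.imwrite('pics/s5z.png',cv2.resize(s[120:240,330:450],None,fx=5,fy=5,interpolation=cv2.INTER_CUBIC))
"
```

```text
time_s: 6.8
eef_pos: [502.6, -275.4, 17.4]
ee_rot: [0.0, 0.978, -0.207, 0.001]
force: [-0.3, 0.2, 6.7]
grip_width: 0.522
time_s: 7.3
eef_pos: [503.7, -276.3, 181.8]
ee_rot: [0.002, 0.978, -0.207, 0.004]
force: [-0.2, -0.1, -4.3]
grip_width: 0.521
```

View pics/s5z.png

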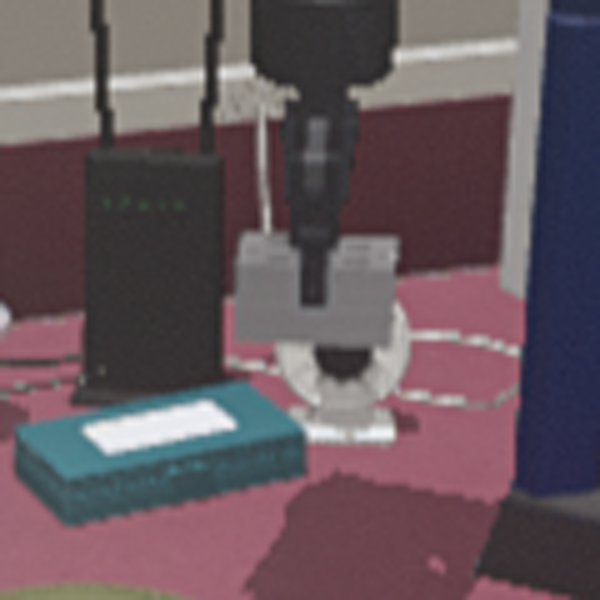

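```bash
python3 -m pendant '[[[1,0.005,0.015,0,1],[1,0.016,0.046,0,3],[1,0.03,0.086,0,5],[1,0.044,0.129,0,7],[1,0.058,0.17,0,9],[1,0.072,0.21,0,12],[1,0.084,0.245,0,14],[1,0.092,0.268,0,15.5],[1,0.095,0.277,0,15.9],[1,0.095,0.277,0,15.9],[1,0.095,0.277,-0.02,15.9],[1,0.095,0.277,-0.045,15.9],[1,0.095,0.277,-0.05,15.9],[1,0.095,0.277,-0.05,15.9],[1,0.095,0.277,-0.05,15.9]]]'
python3 -c "
from h import *
for n in ('side','top'):
  p,d=vision.capture(n);cv2.imwrite(f'pics/{n}6.png',p[:,:,::-1])
s=cv2.imread('pics/side6.png'); cv2.imwrite('pics/s6z.png',cv2.resize(s[130:265,225:345],None,fx=4.4,fy=4.4,interpolation=cv2.INTER_CUBIC))
s=cv2.imread('pics/top6.png'); cv2.imwrite('pics/t6z.png',cv2.resize(s[160:262,225:325],None,fx=5.8,fy=5.8,interpolation=cv2.INTER_CUBIC))
"
```

```text
time_s: 8.9
eef_pos: [597.5, 1.4, 127.3]
ee_rot: [0.0, 0.998, -0.07, 0.001]
force: [1.4, 0.7, -3.4]
grip_width: 0.524
```

View pics/s6z.png

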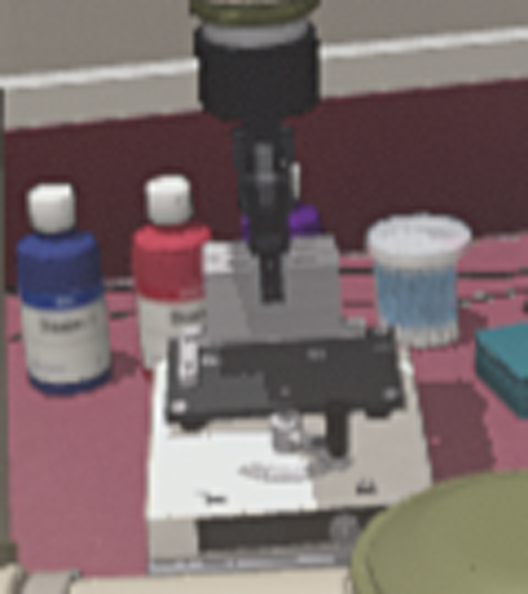

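View pics/t6z.png

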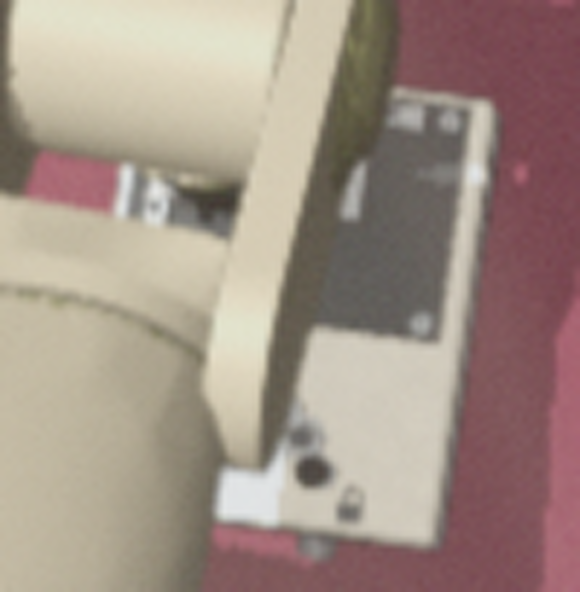

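The side view shows the block centred in the fingers (front face from u=203 to 342, finger at 272) above the platform. Lowering it now.

```bash
python3 -m pendant '[[[1,0,0,-0.01,0],[1,0,0,-0.018,0],[1,0,0,-0.024,0],[1,0,0,-0.026,0],[1,0,0,-0.026,0]]]'
python3 -m pendant '[[[1,0,0,-0.001,0],[1,0,0,-0.002,0],[1,0,0,-0.002,0]]]';python3 -m pendant '[[[1,0,0,-0.001,0],[1,0,0,-0.001,0]]]'
python3 -c "
from h import *
for n in ('side',):
  p,d=vision.capture(n);cv2.imwrite(f'pics/{n}7.png',p[:,:,::-1])
s=cv2.imread('pics/side7.png'); cv2.imwrite('pics/s7z.png',cv2.resize(s[170:240,250:330],None,fx=8,fy=8,interpolation=cv2.INTER_CUBIC))
"
```

```text
time_s: 9.5
eef_pos: [596.9, 2.0, 99.8]
ee_rot: [-0.0, 0.998, -0.07, -0.0]
force: [0.6, -0.9, -3.6]
grip_width: 0.524
time_s: 9.8
eef_pos: [597.1, 2.0, 98.3]
ee_rot: [-0.0, 0.998, -0.07, 0.0]
force: [0.5, -0.1, -4.1]
grip_width: 0.524
time_s: 10.0
eef_pos: [597.1, 2.0, 97.4]
ee_rot: [0.0, 0.998, -0.07, 0.0]
force: [-0.3, 0.4, -4.9]
grip_width: 0.523
```

View pics/s7z.png

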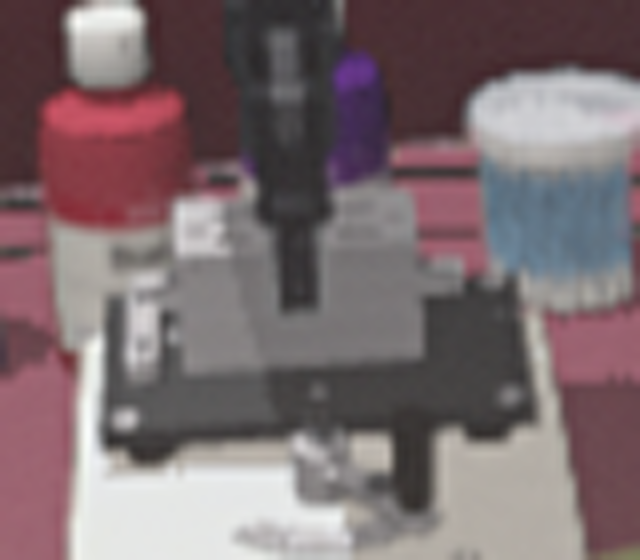

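Still hanging, with force z at about -4.5 N. I'll keep lowering in small steps.

```bash
for i in 1 2 3; do python3 -m pendant '[[[1,0,0,-0.001,0],[1,0,0,-0.001,0],[1,0,0,-0.001,0]]]' | grep -E "eef_pos|force"; done
```

```text
eef_pos: [597.7, 1.9, 97.3]
force: [0.7, -0.8, 6.4]
eef_pos: [598.1, 1.8, 97.3]
force: [-0.7, 0.8, 12.2]
eef_pos: [598.4, 1.8, 97.2]
force: [-1.2, -0.6, 17.8]
```

```bash
python3 -m pendant '[[[1,0.002,-0.0003,0.0015,0],[1,0.004,-0.0006,0.0015,0],[1,0.005,-0.0007,0.0015,0],[1,0.005,-0.0007,0.0015,0]]]' | grep -E "eef_pos|force"; for i in 1 2 3; do python3 -m pendant '[[[1,0.001,-0.00014,0,0],[1,0.001,-0.00014,0,0]]]' | grep -E "eef_pos|force"; done
```

```text
eef_pos: [602.3, 1.3, 97.2]
force: [-4.2, 0.2, 10.4]
eef_pos: [603.3, 1.1, 97.2]
force: [-3.9, -0.3, 9.9]
eef_pos: [604.3, 1.0, 97.2]
force: [-3.4, 0.9, 10.9]
eef_pos: [605.1, 0.9, 97.2]
force: [-4.0, 1.5, 11.6]
```

```bash
for i in 1 2 3 4; do python3 -m pendant '[[[1,0.001,-0.00014,0,0],[1,0.001,-0.00014,0,0]]]' | grep -E "eef_pos|force"; done
```

```text
eef_pos: [605.5, 0.9, 97.2]
force: [-7.5, 1.5, 13.2]
eef_pos: [605.8, 1.0, 97.1]
force: [-11.7, 2.1, 15.2]
eef_pos: [606.1, 1.0, 97.0]
force: [-16.6, 2.8, 16.9]
eef_pos: [606.4, 1.0, 96.9]
force: [-19.5, 2.4, 20.0]
```

```bash
python3 -m pendant '[[[1,-0.0005,0.002,0.001,0],[1,-0.0002,0.004,0.001,0],[1,-0.0002,0.004,0.001,0]]]' | grep -E "eef_pos|force"; for i in 1 2 3 4 5; do python3 -m pendant '[[[1,0.00014,0.001,0,0],[1,0.00014,0.001,0,0]]]' | grep -E "eef_pos|force"; done
```

```text
eef_pos: [606.5, 3.8, 97.1]
force: [-15.1, -4.6, 10.9]
eef_pos: [606.6, 4.5, 97.1]
force: [-15.5, -5.4, 10.2]
eef_pos: [606.7, 5.5, 97.0]
force: [-16.3, -5.1, 11.7]
eef_pos: [606.9, 6.5, 97.1]
force: [-15.6, -5.0, 11.1]
eef_pos: [607.0, 7.5, 97.0]
force: [-16.2, -5.4, 10.8]
eef_pos: [607.2, 8.5, 97.0]
force: [-15.6, -5.0, 10.8]
```

```bash
for i in 1 2 3 4 5; do python3 -m pendant '[[[1,0.00014,0.001,0,0],[1,0.00014,0.001,0,0]]]' | grep -E "eef_pos|force"; done
```

```text
eef_pos: [607.3, 9.4, 97.0]
force: [-15.1, -4.0, 10.4]
eef_pos: [607.4, 10.5, 97.0]
force: [-15.8, -5.4, 11.1]
eef_pos: [607.5, 10.9, 97.0]
force: [-16.4, -9.1, 10.0]
eef_pos: [607.5, 11.3, 97.0]
force: [-17.5, -11.8, 10.9]
eef_pos: [607.4, 11.6, 96.9]
force: [-19.4, -13.7, 10.5]
```

```bash
python3 -m pendant '[[[1,0.00014,0.001,0,0],[1,0.0003,0.002,0,0],[1,0.0003,0.002,0,0],[1,0.0003,0.002,0,0],[1,0.0003,0.002,0,0]]]'
python3 -c "
from h import *
from rig import monitor
s=monitor.sense(); print(s['wrist_torque'],s['force'],s['eef_pos'])
q=s['ee_rot']; print(np.degrees(2*np.arctan2(q[2],q[1])))
for n in ('side','top'):
  p,d=vision.capture(n);cv2.imwrite(f'pics/{n}8.png',p[:,:,::-1])
s=cv2.imread('pics/side8.png'); cv2.imwrite('pics/s8z.png',cv2.resize(s[170:240,250:330],None,fx=8,fy=8,interpolation=cv2.INTER_CUBIC))
s=cv2.imread('pics/top8.png'); cv2.imwrite('pics/t8z.png',cv2.resize(s[160:262,225:325],None,fx=5.8,fy=5.8,interpolation=cv2.INTER_CUBIC))
"
```

```text
time_s: 15.55
eef_pos: [607.4, 12.2, 96.9]
ee_rot: [0.004, 0.998, -0.07, -0.004]
force: [-21.0, -20.9, 11.3]
grip_width: 0.519
[-3.61276254  3.64754621  0.23392309] [-21.01491608 -20.90183552  11.29016715] [607.42455343  12.18268597  96.90531429]
-8.006464183870403
```

View pics/s8z.png

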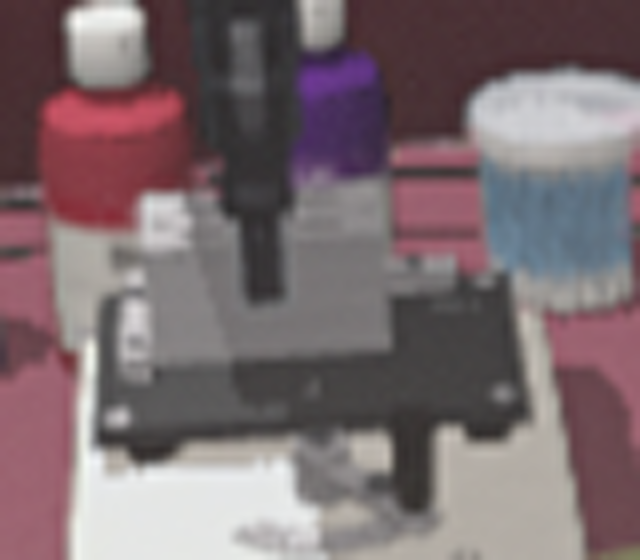

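View pics/t8z.png

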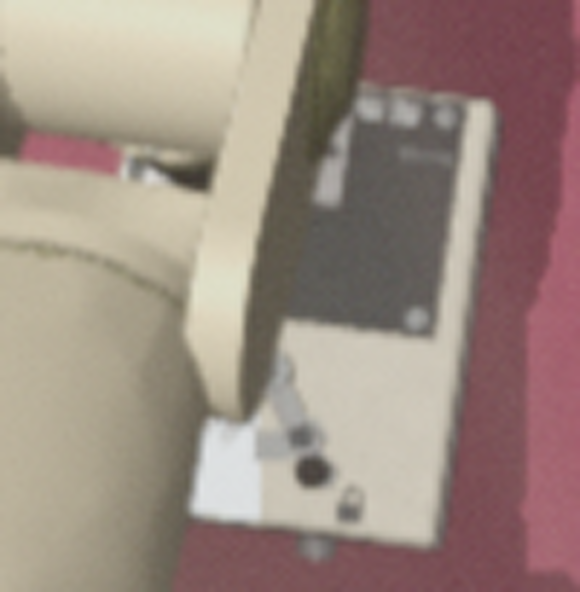

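The block bears on both fences, but the tool leans about 0.65° under the push. I'll add down-force so the block sits flat.

```bash
python3 -m pendant '[[[1,0,0,-0.001,0],[1,0,0,-0.002,0],[1,0,0,-0.0035,0],[1,0,0,-0.0035,0],[1,0,0,-0.0035,0]]]' 100
python3 -c "
from rig import monitor
s=monitor.sense(); print(s['wrist_torque'],s['ee_rot'])"
```

```text
time_s: 16.15
eef_pos: [607.9, 12.1, 96.7]
ee_rot: [0.004, 0.998, -0.07, -0.003]
force: [-27.4, -20.5, 34.5]
grip_width: 0.516
[-3.52730132  5.69653633  0.0737629 ] [ 0.00411548  0.99755554 -0.06967498 -0.00337785]
```

```bash
python3 -m pendant '[[[1,0,0,0,0],[1,0,0,0,0],[1,0,0,0,0],[1,0,0,0,0],[1,0,0,0,0]]]'
python3 - <<'E'
from h import *
for n in ('side','top'):
  p,d=vision.capture(n);cv2.imwrite(f'pics/{n}9.png',p[:,:,::-1])
def ld(k): return cv2.cvtColor(cv2.imread(f"pics/{k}.png"),cv2.COLOR_BGR2GRAY)
def match(a,b,x0,y0,x1,y1):
    S=8
    T=cv2.resize(a[y0:y1,x0:x1],None,fx=S,fy=S,interpolation=cv2.INTER_CUBIC)
    I=cv2.resize(b[y0-4:y1+4,x0-4:x1+4],None,fx=S,fy=S,interpolation=cv2.INTER_CUBIC)
    r=cv2.matchTemplate(I,T,cv2.TM_CCOEFF_NORMED); _,m,_,l=cv2.minMaxLoc(r); return (l[0]/S-4,l[1]/S-4,round(m,3))
a7,a8,a9=ld("side7"),ld("side8"),ld("side9")
print([np.round(proj("side",X),1) for X in [(523.8,-68.3,80),(544.6,79.5,80)]])
for nm,R in dict(platR=(308,212,321,228),platL=(260,217,272,228),knob=(295,220,308,236),padlockR=(300,236,316,250),bottle=(255,180,275,210)).items():
    print(nm,match(a7,a8,*R),match(a7,a9,*R))
t4,t9=ld("top4"),ld("top9"); t0=ld("top0")
for nm,R in dict(platFR=(290,208,304,220),knob=(274,235,284,245),padR=(281,243,291,252)).items(): print(nm,match(t4,t9,*R))
p=cv2.imread("pics/side9.png"); cv2.imwrite("pics/s9z.png",cv2.resize(p[170:255,250:330],None,fx=7,fy=7,interpolation=cv2.INTER_CUBIC))
E
```

```text
time_s: 16.65
eef_pos: [607.9, 12.1, 96.7]
ee_rot: [0.004, 0.998, -0.07, -0.003]
force: [-28.4, -20.4, 34.6]
grip_width: 0.522
[array([317.2, 219.8]), array([262.4, 223.6])]
platR (-0.5, 0.0, 0.974) (-0.375, 0.0, 0.976)
platL (-0.5, -0.25, 0.967) (-0.5, -0.375, 0.961)
knob (0.0, -0.125, 0.996) (0.0, -0.125, 0.995)
padlockR (0.0, 0.0, 0.999) (0.0, 0.0, 0.999)
bottle (-0.75, -0.125, 0.868) (-0.75, -0.125, 0.868)
platFR (-1.125, -1.0, 0.972)
knob (-0.25, 0.125, 0.953)
padR (0.0, 0.0, 0.937)
```

View pics/s9z.png

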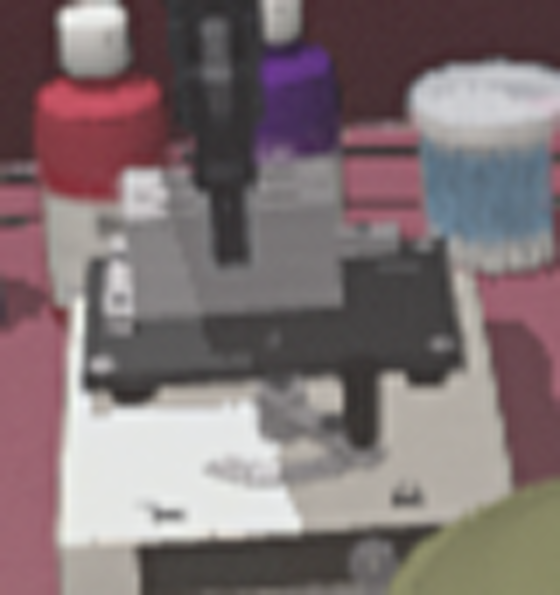

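Run:
```python
from h import *
for k in ("top0","top4","top9"):
    p=cv2.imread(f"pics/{k}.png"); g=cv2.cvtColor(p,cv2.COLOR_BGR2GRAY).astype(float)
    w=g[210:221,292:301].copy(); 
    out=[]
    for (x0,y0,x1,y1) in [(293,210,302,220)]:
        w=g[y0:y1,x0:x1]; b=np.median(w); w=np.clip(w-b-25,0,None); yy,xx=np.mgrid[y0:y1,x0:x1]; out+= [round((w*xx).sum()/w.sum(),2),round((w*yy).sum()/w.sum(),2),b]
    print(k,out)
ims=[cv2.resize(cv2.imread(f"pics/{k}.png")[200:250,270:306],None,fx=10,fy=10,interpolation=cv2.INTER_CUBIC) for k in("top4","top9")]
cv2.imwrite("pics/cmp.png",np.hstack(ims))
```

```text
top0 [np.float64(297.16), np.float64(217.45), np.float64(148.0)]
top4 [np.float64(297.14), np.float64(217.45), np.float64(143.0)]
top9 [np.float64(298.23), np.float64(217.3), np.float64(132.5)]
```

View pics/cmp.png

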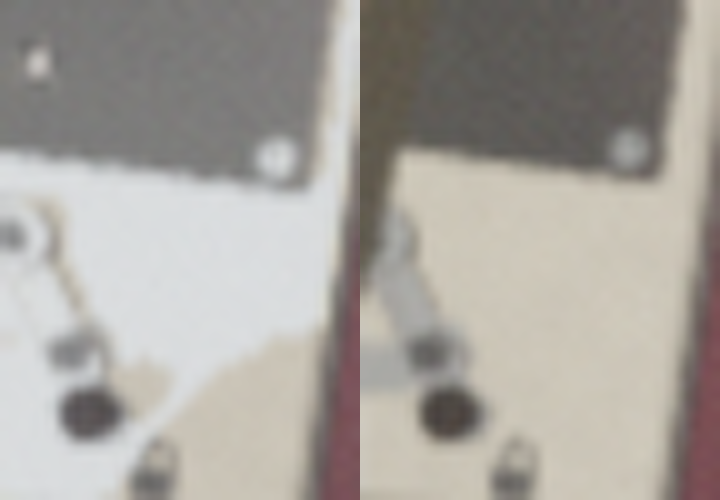

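Run:
```python
from h import *
P=[]
for k,(x0,y0,x1,y1) in dict(top0=(249,232,262,244),top4=(272,234,285,246),top9=(272,234,285,246)).items():
    g=cv2.cvtColor(cv2.imread(f"pics/{k}.png"),cv2.COLOR_BGR2GRAY)[y0:y1,x0:x1]
    G=cv2.resize(g,None,fx=8,fy=8,interpolation=cv2.INTER_CUBIC); m=(G<100).astype(np.uint8)
    n,l,s,c=cv2.connectedComponentsWithStats(m); i=1+np.argmax(s[1:,4])
    u,v=(c[i]+.5)/8-.5+[x0,y0]; X=ray("top",u,v,113)[:2]; P.append(X); print(k,round(u,2),round(v,2),X,s[i,2:])
for b in P[1:]:
    ch=np.hypot(*(b-P[0])); print("chord",ch,"angle",2*np.arcsin(ch/104), "dir",np.degrees(np.arctan2(*(b-P[0])[::-1])))
```

```text
top0 256.0 237.81 [473.53230287  43.11561519] [ 44  30 954]
top4 278.57 240.85 [464.90064486 -13.9078495 ] [ 39  32 908]
top9 278.44 240.85 [464.90663277 -13.59501225] [  42   37 1207]
chord 57.67305301771242 angle 1.1756408053009435 dir -98.60753394748008
chord 57.36285775066315 angle 1.1684808108541282 dir -98.6483865547646
```

```bash
python3 -c "
from rig import monitor,order
s=monitor.sense(); print(s['time_s'],s['force'],s['eef_pos'],s['grip_width'])
print(order.finish_job())"
```

```text
16.75 [-27.7498456  -20.57634359  34.6994735 ] [607.90704141  12.09202152  96.69634209] 0.5190547790877023
the job is handed in; nothing more can be done
None
```

The lever is over by the shut padlock. The tube block sits in the corner against both fences, and the gripper is still holding it there. I handed the job in at 16.75 s.

**Order:** I swung the lever until it met its stop, with about 16 N of resistance. Then I picked up the block and set it on the platform with its long side along the back fence. I slid it first into the back fence and then into the left fence.

**Last checks:**
- **Press:** the push was steady at about 24 N toward the back fence, 24 N toward the left fence and 35 N downward. The grip was set to 100 N. Friction under the block may take some of the sideways push.
- **Lever:** the pictures give about 1.17 rad, give or take 0.03, against 1.2 at the stop. That is just above the 1.15 needed, so I rely mainly on the stop contact I felt.
- **Platform shift:** readings disagreed. Finger travel after contact was about 1.3 to 1.6 mm. The side view gave about 1.4 mm, and the top view read 1.7 to 2.7 mm, though shadow makes that one unreliable. The limit for a locked platform is 2 mm.
- **Flatness:** the tool leans about 0.6° under the push, and adding down-force did not remove it. I could not confirm from the pictures that the block lies perfectly flat.
- **Other items:** I did not touch any of the other things. I did not re-measure where they lie at the end.

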